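# Find the fullest sprinkle tin on the balance and lock it in the stand

## Robot

A 6-joint arm with a two-finger parallel gripper is mounted at the origin on the work surface; the furniture and walls round the work are solid. World frame = base frame: x ahead of the robot, y to its left, z up, the work surface at z = 0. Lengths are in m, angles in rad, forces in N, time in s.
With the tool pointing down it reaches from about 0.375 to 0.925 m from the base axis. Payload 5.7 kg.
Tool frame: the origin (TCP) lies midway between the tips of the shut fingers; the grasp point (between the pads) lies 19 mm behind it; z points along the fingers, x is the direction in which the jaws open and shut, and the axes are right-handed (so a half turn about z gives the same grasp; the last joint's range is limited). The gripper opens to 88 mm and grips with 3 to 60 N. Pads are 20 mm wide; open, the fingers measure 115 mm over their backs; the gripper's body (75 mm by 178 mm) begins 61 mm behind the grasp point.
Start: joints at [-1.371, 0.359, 1.51, -0, 1.272, -0.115], TCP at [0.186, -0.57, 0.223] pointing down, gripper open.
Joint ranges: [-2.97, 2.97], [-1.01, 2.36], [0.21, 2.38], [-0.96, 4.11], [0.2, 2.71], [-2.98, 2.98]. Speed limits (rad/s): [2.39, 2.39, 3.14, 3.14, 3.14, 3.14].

## Interface

Orientations are given as a unit quaternion [x, y, z, w].
In Python, from bench import move_ptp, servo_line, goto_joints, move_gripper, sleep, inverse_kinematics, capture, PlanningError, close_job, spot_in, silhouettes, current_clock, current_joint_pos, current_qvel, current_joint_torque, current_position, current_orientation, current_force, current_torque, current_finger_gap gives the robot as it stands. Calls block until the motion is done:
- move_ptp(position, orientation): joint-space move of the TCP to a pose.
- servo_line(position, orientation=None, rate=0.15, contact_N=None): straight line of the TCP; orientation=None keeps the orientation; rate is the mean speed in m/s. With contact_N (N) it stops when the force on the tool has changed by that much, and returns True; else False.
- goto_joints(angles): joint-space move.
- move_gripper(opening): finger opening in m; the grip force is fixed at half the most; returns when the fingers have stopped.
- sleep(seconds).
- inverse_kinematics(position, orientation): joint angles nearest the present ones, or None.
- capture(name): name is "scene" or "side" or "wrist"; returns a dict with "image" (480x640x3 uint8, blue, green, red), "range_z" (480x640 float32, m along the optical axis (not along the pixel's ray), 0 where there is no reading), "intrinsics" (3x3 intrinsics, pixels), "R" (3x3) and "t" (3): a world point X has camera coordinates R X + t. Camera axes: x right, y down, z forward; pixel columns grow to the right and rows downward; lengths in m; the calibration is good to about 2 mm. The wrist camera is an equidistant fisheye: a pixel r from the principal point sees the ray r / f radians off the axis. A picture is of the moment at which its call begins.
A pose or a line that the arm cannot do raises PlanningError and nothing moves.
- close_job(): hands the job in, once; it reports no verdict.
Trained networks look in the newest picture that a camera, given by its name, has taken for a name from the list of things; names that differ only in an ending like _2 or _b are one class to them, and where a whole thing is asked for, a point or a joint stands for the part that bears it (a point fixed in the world has none). Each returns a list of dicts, best first, with "conf" (0 to 1); they miss things now and then, are a little off and sometimes report something else, mostly with a low value. They report only what shows in the picture. A call takes as long as a camera call.
- spot_in(camera, query): "xy" ([column, row] in pixels, amid what is visible of it).
- silhouettes(camera, query): "region" (480x640 bool, what is visible of it) and "xy" ([column, row] in pixels, amid what is visible of it).
Readings, each from a call of its own:
- current_clock(): time.
- current_joint_pos(): joint angles.
- current_qvel(): joint speeds.
- current_joint_torque(): joint torques, N m.
- current_position(): TCP position.
- current_orientation(): TCP orientation.
- current_force(): force on the tool from outside, world axes, zero at the start.
- current_torque(): the same for the moment, N m.
- current_finger_gap(): finger opening in m.
Only numpy, scipy, OpenCV 4.12 (cv2) and the standard library are available. Lean on these libraries where they do the work, as an engineer would, in place of code of your own. Each camera call takes 0.05 s, during which the arm holds its last target.

## Task

Weigh the blue-lidded tins against one another, two at a time, one on each pan of the balance, to find the heaviest, and stand that tin in the round metal nest of the lock stand. Then take the wooden tamper and, with its foot, knock the stand's red-capped peg fully down to lock it (never push the peg with the gripper itself). Stand all the other tins upright in the green tray and the tamper upright back on its cork coaster; leave the jam jar and the ring cutter where they are.

Things in the scene. Friction and masses are not known exactly. Their poses are not given: they have to be found in the camera images.
- tin_1: one of up to four round tins that look exactly alike (some may be absent): bare metal side, blue lid, 56 mm diameter, 40 mm high, standing upright; origin at the centre of its underside, z up. Its filling, and so its weight (0.18 to 0.6 kg), is unknown; any two tins differ by at least 65 g. The number in the name says nothing about the weight
- tin_2: one of up to four round tins that look exactly alike (some may be absent): bare metal side, blue lid, 56 mm diameter, 40 mm high, standing upright; origin at the centre of its underside, z up. Its filling, and so its weight (0.18 to 0.6 kg), is unknown; any two tins differ by at least 65 g. The number in the name says nothing about the weight
- tin_3: one of up to four round tins that look exactly alike (some may be absent): bare metal side, blue lid, 56 mm diameter, 40 mm high, standing upright; origin at the centre of its underside, z up. Its filling, and so its weight (0.18 to 0.6 kg), is unknown; any two tins differ by at least 65 g. The number in the name says nothing about the weight
- tin_4: one of up to four round tins that look exactly alike (some may be absent): bare metal side, blue lid, 56 mm diameter, 40 mm high, standing upright; origin at the centre of its underside, z up. Its filling, and so its weight (0.18 to 0.6 kg), is unknown; any two tins differ by at least 65 g. The number in the name says nothing about the weight
- balance: grey-based pivot balance, fixed; origin on the table under the pivot; its y axis runs along the beam towards the left pan, its x axis is the pivot line. Base 100 x 150 mm, post 92 mm high, pivot at 82 mm; a thin needle on the beam stands up to 132 mm
- beam (a joint): tilt of the balance beam, rad: 0 level, positive with the left pan (+y of the balance) down, negative with the right pan down; it swings freely between stops at -0.14 and +0.14 and rests on a stop when one pan carries more
- pan_left (a point): centre of the left pan's floor, 90 mm from the pivot; 64 mm above the table when level, about 12.5 mm lower or higher at the stops. Shallow steel dish, fixed to the beam and tilting with it: 72 mm clear inside, 79 mm outside, lip 6.5 mm above the floor
- pan_right (a point): centre of the right pan's floor, made like the left one, 90 mm to the other side (-y of the balance)
- lock_stand: wooden lock stand, fixed: base 92 mm (x) by 175 mm (y), 10 mm thick; origin at the centre of its underside; the nest lies 45 mm to -y, the peg in its dark steel block (46 x 46 mm, top at 40 mm) 42 mm to +y
- nest (a point): centre of the nest's floor, 11 mm above the table: round metal nest 68 mm clear inside, 82 mm outside, wall 8 mm above the floor, for one upright tin. A small jaw with a rubber tip stands over the nest's wall on the peg's side, 24 to 38 mm above the stand's underside; it moves 13 mm towards the tin as the peg goes down, ending 31 mm from the nest's centre
- lock_peg (a joint): how far the locking peg has been driven down, m: 0 up, 0.016 fully down; stiff (about 8 N) and it stays where it is driven
- peg_top (a point): centre of the flat top of the red cap of the locking peg, 26 mm diameter; 70 mm above the table when up, 54 mm when fully down
- tamper: wooden pastry tamper standing upright on its foot: foot 44 mm diameter and 22 mm high, handle 26 mm diameter above it, 118 mm high over all, 0.18 kg; origin at the centre of the flat underside of the foot, z up along the handle
- coaster: round cork coaster, fixed, 84 mm diameter, 4 mm thick, the tamper's place; origin at the centre of its underside
- return_tray: shallow green plastic tray, fixed, 250 mm (its x) by 125 mm (its y) outside, 18 mm high, walls and floor 4 mm thick; origin at the centre of its underside
- jam_jar: jam jar with a yellow lid, 66 mm diameter, 100 mm high, a bystander; origin at the centre of its underside
- ring_cutter: grey metal ring cutter, 64 mm diameter, 35 mm high, a bystander; origin at the centre of its underside

How it is judged:
By the outcome, as a careful person would: the job done as asked, in the order asked, and still so for the second after the job is handed in, with the robot touching nothing.
Of tin_1, tin_2, tin_3, tin_4 only 3 to 4 are there at a start; the rules pass over those that are not, and their reading is None.
At some moment in a run one of tin_1, tin_2, tin_3, tin_4 may be knocked a few centimetres aside while the robot is not near it.
It also fails if it takes over 210 s, if anything falls off the work surface, if the arm or the gripper's body presses on something with over 40 N, if the wrist force passes 120 N, or if a joint passes its speed limit or range.

## Working session

There is one attempt and no reset: what is moved stays moved. The work goes in short steps, each a Python script; the robot and the scene stay as the last script left them, time stands still between calls to the robot, and variables do not carry over. Pictures are saved under pics/ and viewed, and the job is handed in when it is done.

```bash
ls -la; mkdir -p pics; python3 - <<'E'
from bench import *
import cv2
for n in ["scene","side","wrist"]:
    c=capture(n); cv2.imwrite(f"pics/{n}0.png",c["image"])
    print(n,c["intrinsics"].tolist() if hasattr(c["intrinsics"],'tolist') else c["intrinsics"],c["R"],c["t"])
print(current_clock(),current_position(),current_orientation(),current_finger_gap())
E
```

```text
total 12
drwxr-xr-x  3 agent agent 4096 Dec  7 14:43 .
drwxr-xr-x 23 root  root  4096 Dec  7 14:43 ..
drwxr-xr-x  2 agent agent 4096 Dec  7 14:43 pics
scene [[447.4580559938551, 0.0, 317.2701546471888], [0.0, 447.4580559938551, 236.73438970546238], [0.0, 0.0, 1.0]] [[-0.82099047 -0.57090261 -0.00669697]
 [-0.3935245   0.57433117 -0.71783158]
 [ 0.4136582  -0.58669747 -0.69618458]] [0.39688597 0.24365312 1.02207619]
side [[516.6391050903932, 0.0, 320.80478428532854], [0.0, 516.6391050903932, 241.19363659616445], [0.0, 0.0, 1.0]] [[-0.80392654 -0.59461322  0.01171472]
 [-0.30774344  0.39905714 -0.86374034]
 [ 0.50891658 -0.69798891 -0.50380094]] [0.40877477 0.19744585 1.08305927]
wrist [[371.64829954431775, 0.0, 321.7973371149009], [0.0, 371.64829954431775, 242.07535552175307], [0.0, 0.0, 1.0]] [[ 0.30866621 -0.95116944 -0.00136919]
 [-0.90662522 -0.29464581  0.30201747]
 [-0.28767321 -0.09198124 -0.95330141]] [-0.59882036 -0.03569462  0.39157036]
0.15 [ 0.18565363 -0.56997863  0.22198453] [ 8.09197842e-01 -5.87535789e-01 -5.42677010e-04 -5.04344789e-04] 0.08819128603908089
```

View pics/scene0.png

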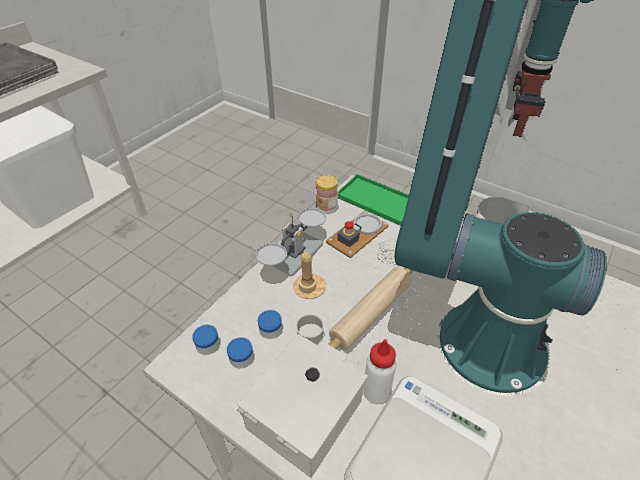

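View pics/side0.png

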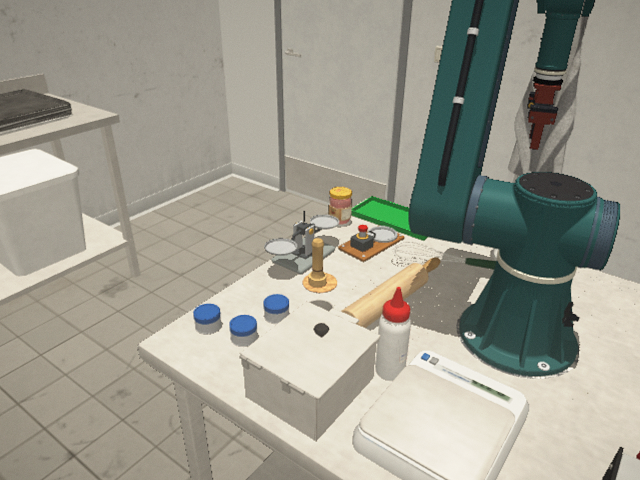

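View pics/wrist0.png

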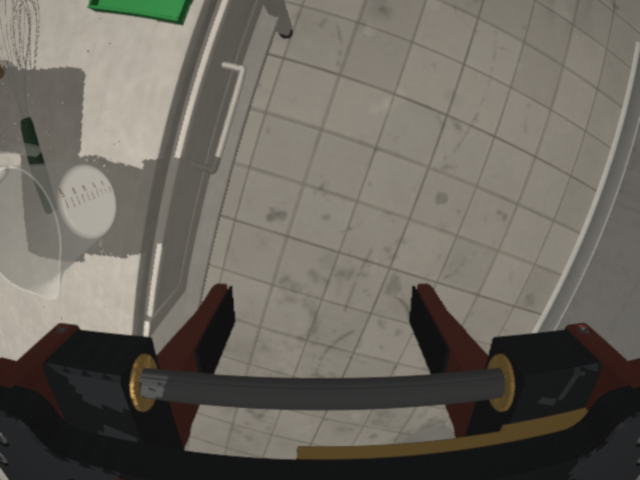

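Scene shows three blue lids at (205,337), (239,350) and (270,321), the balance at (292,240), tamper (307,275), stand (355,235), tray (375,197), jar (327,190) and ring cutter (310,328). I'll localise all of them from depth.

```bash
cat > h.py <<'E'
from bench import *
import numpy as np, cv2
def cloud(c, mask=None):
    z=c["range_z"]; K=np.array(c["intrinsics"]); m=z>0
    if mask is not None: m&=mask
    v,u=np.nonzero(m); d=z[v,u]
    P=np.c_[(u-K[0,2])/K[0,0]*d,(v-K[1,2])/K[1,1]*d,d]
    return (P-np.array(c["t"]))@np.array(c["R"])
def proj(c,X):
    K=np.array(c["intrinsics"]); p=np.array(c["R"])@np.array(X)+np.array(c["t"])
    return K[0,0]*p[0]/p[2]+K[0,2],K[1,1]*p[1]/p[2]+K[1,2]
def circ(P):
    A=np.c_[2*P[:,:2],np.ones(len(P))]; s=np.linalg.lstsq(A,(P[:,:2]**2).sum(1),rcond=None)[0]
    return s[:2],np.sqrt(max(0,s[2]+s[0]**2+s[1]**2))
E
python3 - <<'E'
from h import *
for cam in ["scene","side"]:
    c=capture(cam)
    for q in ["tin_1","balance","pan_left","lock_stand","nest","lock_peg","peg_top","tamper","coaster","return_tray","jam_jar","ring_cutter"]:
        for r in silhouettes(cam,q):
            if r["conf"]<0.25: continue
            P=cloud(c,r["region"])
            if len(P)<10: print(cam,q,"few");continue
            top=np.percentile(P[:,2],98); T=P[P[:,2]>top-0.006]
            mn,mx=T[:,:2].min(0),T[:,:2].max(0)
            print(cam,q,round(float(r["conf"]),2),np.round(r["xy"]),"med",np.round(np.median(P,0),3),"top",round(top,3),"topmid",np.round((mn+mx)/2,4),"ext",np.round(mx-mn,3),len(T))
E
```

```text
scene tin_1 0.9 [205. 341.] med [0.525 0.373 0.037] top 0.041 topmid [0.534  0.3684] ext [0.058 0.055] 399
scene tin_1 0.84 [240. 352.] med [0.441 0.356 0.037] top 0.041 topmid [0.4469 0.351 ] ext [0.058 0.054] 449
scene tin_1 0.68 [271. 324.] med [0.434 0.261 0.037] top 0.041 topmid [0.4399 0.2553] ext [0.056 0.055] 382
scene balance 0.78 [291. 245.] med [0.539 0.034 0.06 ] top 0.092 topmid [0.5468 0.023 ] ext [0.053 0.038] 153
scene pan_left 0.66 [288. 234.] med [0.548 0.037 0.066] top 0.093 topmid [0.5437 0.023 ] ext [0.038 0.038] 97
scene lock_stand 0.71 [356. 235.] med [ 0.431 -0.107  0.011] top 0.068 topmid [ 0.445  -0.0955] ext [0.025 0.028] 62
scene lock_stand 0.56 [348. 222.] med [ 0.443 -0.091  0.067] top 0.072 topmid [ 0.4437 -0.0934] ext [0.023 0.024] 43
scene nest 0.96 [358. 234.] med [ 0.43  -0.108  0.011] top 0.068 topmid [ 0.4427 -0.0955] ext [0.021 0.028] 57
scene lock_peg 0.58 [303. 279.] med [0.435 0.112 0.046] top 0.122 topmid [0.4409 0.1057] ext [0.022 0.021] 62
scene tamper 0.91 [304. 277.] med [0.436 0.113 0.046] top 0.122 topmid [0.4409 0.1057] ext [0.022 0.02
[... 2182 characters left out ...]
0.4425 0.1048] ext [0.021 0.024] 55
side tamper 0.49 [322. 304.] med [0.366 0.186 0.027] top 0.102 topmid [0.3081 0.28  ] ext [0.031 0.003] 7
side coaster 0.86 [327. 284.] med [0.424 0.104 0.003] top 0.006 topmid [0.4394 0.0959] ext [0.08  0.082] 276
side return_tray 0.92 [381. 215.] med [ 0.498 -0.296  0.004] top 0.017 topmid [ 0.3953 -0.1414] ext [0.38  0.458] 265
side jam_jar 0.73 [339. 202.] med [ 0.565 -0.17   0.067] top 0.099 topmid [ 0.5795 -0.1883] ext [0.063 0.066] 187
side jam_jar 0.7 [298. 235.] med [0.549 0.04  0.066] top 0.093 topmid [0.5426 0.0246] ext [0.035 0.037] 76
side ring_cutter 0.59 [324. 303.] med [0.365 0.186 0.027] top 0.102 topmid [0.3036 0.2773] ext [0.04  0.008] 9
```

```bash
cat >> h.py <<'E'
def wcloud(c,mask=None):
    z=c["range_z"]; K=np.array(c["intrinsics"]); m=z>0
    if mask is not None: m=m&mask
    v,u=np.nonzero(m); d=z[v,u]
    x=(u-K[0,2])/K[0,0]; y=(v-K[1,2])/K[1,1]; th=np.hypot(x,y); ok=th<1.4
    x,y,th,d=x[ok],y[ok],th[ok],d[ok]; s=np.tan(th)/np.maximum(th,1e-9)*d
    P=np.c_[x*s,y*s,d]; return (P-np.array(c["t"]))@np.array(c["R"]),u[ok],v[ok]
def wproj(c,X):
    K=np.array(c["intrinsics"]); p=np.array(c["R"])@np.array(X,float)+np.array(c["t"])
    r=np.hypot(p[0],p[1]); th=np.arctan2(r,p[2]); return K[0,0]*th*p[0]/max(r,1e-9)+K[0,2],K[1,1]*th*p[1]/max(r,1e-9)+K[1,2]
def down(yaw):
    # tool z down, tool x (jaw axis) at angle yaw from world x
    return np.array([np.cos(yaw/2),np.sin(yaw/2),0,0])
def save(n,img): cv2.imwrite(f"pics/{n}.png",img)
E
python3 - <<'E'
from h import *
for p,yaw in [((0.45,-0.12,0.40),np.pi/2),((0.45,-0.12,0.40),-np.pi/2),((0.45,-0.12,0.40),0)]:
    print(yaw,np.round(inverse_kinematics(p,down(yaw)),2) if inverse_kinematics(p,down(yaw)) is not None else None)
print(current_joint_pos())
move_ptp((0.45,-0.12,0.40),down(-np.pi/2))
c=capture("wrist"); save("w1",c["image"]); c=capture("scene"); save("s1",c["image"]); print(current_clock())
E
```

```text
1.5707963267948966 [-0.41  0.04  1.5  -0.    1.61 -1.98]
-1.5707963267948966 [-0.41  0.04  1.5  -0.    1.61  1.16]
0 [-0.41  0.04  1.5  -0.    1.61 -0.41]
[-1.37109180e+00  3.58808456e-01  1.51038534e+00 -1.07302433e-05
  1.27254037e+00 -1.15094740e-01]
3.5417
```

View pics/w1.png

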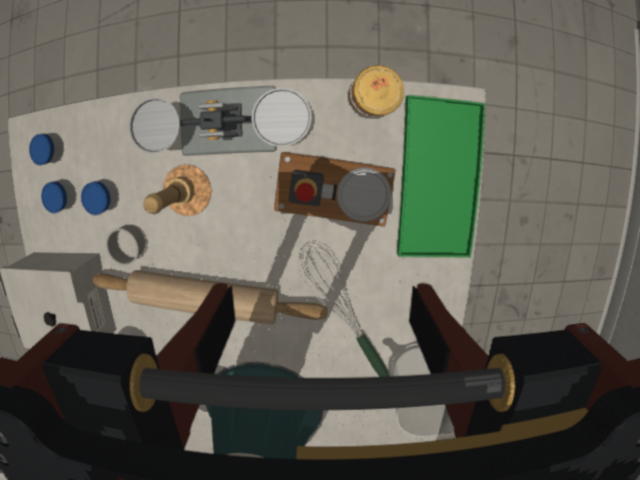

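View pics/s1.png

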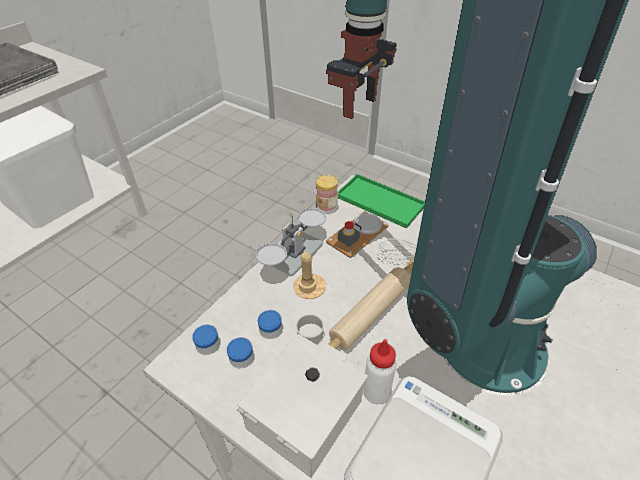

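The wrist view shows three tins only, (42,150), (54,197) and (96,198); pans at (157,125)/(282,117); nest (363,195); tray between (407,97) and (471,257). Next I'll fit the fixed parts.

```bash
python3 - <<'E'
from h import *
c=capture("wrist"); P,u,v=wcloud(c)
def box(a,b,e,f): return (u>a)&(u<b)&(v>e)&(v<f)
def sh(n,m,lo,hi):
    Q=P[m&(P[:,2]>lo)&(P[:,2]<hi)]; mn,mx=Q.min(0),Q.max(0)
    r=cv2.minAreaRect((Q[:,:2]*1000).astype(np.float32)); ce,rad=cv2.minEnclosingCircle((Q[:,:2]*1000).astype(np.float32))
    print(n,len(Q),"rect",np.round(r[0],1),np.round(r[1],1),round(r[2],1),"circ",np.round(ce,1),round(rad,1),"z",np.round(np.median(Q[:,2]),4))
sh("panL",box(120,186,90,160),0.045,0.095)
sh("panR",box(248,318,80,150),0.045,0.095)
sh("base",box(170,290,80,160),0.005,0.03)
sh("nest",box(330,400,160,230),0.012,0.03)
sh("stand",box(260,410,140,240),0.005,0.0135)
sh("peg",box(280,320,170,210),0.055,0.08)
sh("block",box(270,330,160,215),0.035,0.045)
sh("tray",box(390,500,80,270),0.010,0.03)
sh("traytop",box(390,500,80,270),-0.01,0.03)
sh("jar",box(340,410,60,120),0.09,0.12)
sh("coaster",box(150,220,155,225),0.002,0.008)
sh("tamp",box(130,220,155,225),0.105,0.14)
for n,b in [("t1",(20,65,125,170)),("t2",(35,75,175,218)),("t3",(76,115,175,218))]: sh(n,box(*b),0.034,0.05)
sh("ring",box(100,150,220,270),0.028,0.05)
for cam in ["scene","side"]:
    c=capture(cam); Q=cloud(c)
    for n,cx,cy,r,lo,hi in [("tamp",.441,.105,.03,.1,.14),("panL",.55,.12,.05,.045,.09),("panR",.55,-.06,.05,.045,.09),("peg",.445,-.095,.03,.06,.08)]:
        q=Q[(np.hypot(Q[:,0]-cx,Q[:,1]-cy)<r)&(Q[:,2]>lo)&(Q[:,2]<hi)]
        if len(q)>3:
            ce,rad=cv2.minEnclosingCircle((q[:,:2]*1000).astype(np.float32)); print(cam,n,len(q),np.round(ce,1),round(rad,1),np.round(np.median(q[:,2]),4),np.round(np.ptp(q[:,2]),4))
E
```

```text
panL 2246 rect [548.6 112.9] [78.1 79.4] 43.9 circ [548.9 105.9] 45.9 z 0.0676
panR 2748 rect [548.7 -66.8] [77.8 78.5] 45.6 circ [548.8 -64.8] 41.9 z 0.0602
base 4042 rect [543.5  13.1] [170.8 111.4] 89.7 circ [540.1  13.1] 100.0 z 0.0113
nest 799 rect [ 434.4 -178.8] [89.2 81.8] 86.8 circ [ 433.7 -183.8] 52.1 z 0.0169
stand 5129 rect [ 439.8 -143.9] [152.  227.6] 0.2 circ [ 443.6 -143. ] 133.2 z 0.0095
peg 293 rect [447.8 -97.8] [24.2 25.2] 89.7 circ [447.5 -97.2] 13.2 z 0.0692
block 749 rect [ 446.4 -103. ] [58.6 45.5] 82.2 circ [ 446.4 -100.9] 32.6 z 0.039
tray 1627 rect [ 460.2 -296.3] [144.6 251.1] 88.8 circ [ 460.2 -304.3] 137.8 z 0.0164
traytop 16363 rect [ 457.5 -301.8] [304.1 155.4] 0.1 circ [ 458.1 -307.9] 167.1 z 0.003
jar 2035 rect [ 582.7 -190.2] [63.6 62.8] 16.0 circ [ 582.7 -190.3] 32.4 z 0.0981
coaster 1106 rect [443.   89.2] [93.1 86.6] 13.7 circ [446.9  99.6] 52.8 z 0.0034
tamp 348 rect [444.8 101.2] [27.4 24.8] 14.1 circ [445.1 102.1] 14.5 z 0.1201
t1 575 rect [536.3 366.3] [54.6 56. ] 4.1 circ [535.8 366.5] 28.8 z 0.0383
t2 578 rect [449.6 347.8] [54.8 54. ] 55.7 circ [449.6 347.8] 28.5 z 0.0383
t3 716 rect [442.7 252.4] [54.5 55.5] 85.1 circ [443.  253.6] 28.6 z 0.0384
ring 272 rect [358.3 212.7] [63.6 63.4] 46.7 circ [357.5 212.2] 32.9 z 0.0337
scene tamp 119 [441.4 104.7] 14.2 0.1185 0.024
scene panL 562 [544.2 113.3] 42.5 0.0677 0.0165
scene panR 455 [549.8 -59. ] 47.6 0.0604 0.0345
scene peg 62 [444.2 -95.4] 13.3 0.0683 0.0113
side tamp 129 [443.3 105.1] 15.3 0.1151 0.023
side panL 457 [548. 112.] 41.6 0.0678 0.0152
side panR 370 [546.5 -58.9] 48.7 0.0601 0.034
side peg 61 [444.6 -98.4] 14.8 0.0671 0.011
```

```bash
python3 - <<'E'
from h import *
from scipy.optimize import least_squares
c=capture("wrist"); P,u,v=wcloud(c); im=c["image"].astype(int); 
def rf(Q):
    f=lambda p: np.hypot(Q[:,0]-p[0],Q[:,1]-p[1])-p[2]
    r=least_squares(f,[*Q[:,:2].mean(0),.037],loss="soft_l1",f_scale=.002); return np.round(r.x*1000,1),len(Q),round(float(np.median(abs(r.fun)))*1000,2)
for cam in ["wrist","scene","side"]:
    Q=P if cam=="wrist" else cloud(capture(cam))
    n=Q[(np.hypot(Q[:,0]-.434,Q[:,1]+.184)<.05)&(Q[:,2]>.0155)&(Q[:,2]<.0215)]
    print(cam,"nest",rf(n))
    for nm,cy in (("L",.113),("R",-.067)):
        n=Q[(np.hypot(Q[:,0]-.548,Q[:,1]-cy)<.046)&(Q[:,2]>.045)&(Q[:,2]<.08)]
        # plane
        A=np.c_[n[:,:2]-[.547,cy],np.ones(len(n))]; s=np.linalg.lstsq(A,n[:,2],rcond=None)[0]; print(nm,np.round(s,4),np.round((n[:,:2].min(0)+n[:,:2].max(0))/2,4))
    w=Q[(Q[:,0]>.25)&(Q[:,0]<.42)&(Q[:,1]>.24)&(Q[:,1]<.6)&(Q[:,2]>.05)&(Q[:,2]<.11)]
    print("box",np.round(np.percentile(w,[1,99],axis=0),3))
    pin=Q[(Q[:,0]>.2)&(Q[:,0]<.4)&(Q[:,1]>-.1)&(Q[:,1]<.25)&(Q[:,2]>.01)&(Q[:,2]<.1)]
    if len(pin): print("pin max z",np.round(pin.max(0),3))
g=(im[v,u,1]>im[v,u,2]+40)&(im[v,u,1]>im[v,u,0]+40)&(P[:,2]<.03)&(P[:,0]>.3)
r=cv2.minAreaRect((P[g][:,:2]*1000).astype(np.float32)); print("tray",r)
E
```

```text
wrist nest (array([ 434.8, -183.2,   37.2]), 622, 1.54)
L [0.     0.0506 0.0682] [0.5485 0.1124]
R [0.0017 0.0474 0.0609] [ 0.5489 -0.0637]
box [[0.251 0.272 0.051]
 [0.34  0.469 0.105]]
pin max z [0.39  0.25  0.059]
scene nest (array([ 432.1, -180.5,   37.1]), 103, 1.58)
L [-0.0077  0.0343  0.0683] [0.547  0.1102]
R [-0.0048  0.0194  0.0605] [ 0.5469 -0.0637]
box [[0.251 0.274 0.057]
 [0.336 0.473 0.107]]
pin max z [0.388 0.246 0.062]
side nest (array([ 433. , -180.3,   37. ]), 78, 1.46)
L [-0.008   0.0406  0.0685] [0.5479 0.111 ]
R [-0.0068  0.01    0.0604] [ 0.5485 -0.0641]
box [[0.251 0.274 0.053]
 [0.338 0.473 0.106]]
pin max z [0.387 0.212 0.06 ]
tray ((460.2624816894531, -304.84844970703125), (124.47376251220703, 247.765380859375), 88.77969360351562)
```

```bash
cat >> h.py <<'E'
from scipy.spatial.transform import Rotation as Ro
PIV=np.array([.5475,.0227,.082]); NEST=np.array([.4335,-.1817,.011]); PEG=np.array([.4455,-.0965,.070]); TAMP=np.array([.4432,.1035])
HI=0.24; G=.014
def pan(side,t):
    n=np.array([0,np.sin(t),np.cos(t)]); a=np.array([0,np.cos(t),-np.sin(t)]); s=1 if side=="L" else -1
    return PIV+s*.09*a-.018*n,n
def q(yaw,t=0): return (Ro.from_rotvec([-t,0,0])*Ro.from_quat(down(yaw))).as_quat()
def tins(verbose=False):
    """top centres of blue lids, by colour+depth, both static cams"""
    out=[]
    for cam in ("scene","side"):
        c=capture(cam); im=c["image"].astype(int)
        m=((im[:,:,0]>im[:,:,2]+50)&(im[:,:,0]>im[:,:,1]+25)).astype(np.uint8)
        k,l,st,_=cv2.connectedComponentsWithStats(m)
        for i in range(1,k):
            if st[i,4]<60: continue
            Q=cloud(c,l==i); top=np.percentile(Q[:,2],95); T=Q[Q[:,2]>top-.012]
            lo,hi=np.percentile(T[:,:2],[1,99],axis=0)
            out.append((cam,*np.round((lo+hi)/2+[.001,-.001],4),round(float(top),4),st[i,4],*np.round(hi-lo,3)))
    return out
def hover(x,y,z=HI,yaw=0,t=0): move_ptp((x,y,z),q(yaw,t))
def grab(b,n,yaw,t=0,up=.06,rate=.12,fast=True):
    b=np.array(b); n=np.array(n)
    p=b+n*G
    move_gripper(.088)
    hover(p[0],p[1],max(HI,p[2]+.06),yaw,t) if not fast else move_ptp(p+n*.07,q(yaw,t))
    servo_line(p,rate=rate); move_gripper(0.0 if False else .03)
    g=current_finger_gap(); servo_line(p+np.array([0,0,up]),rate=.12); print("grip",round(g,4),round(current_finger_gap(),4)); return g
def put(b,n,yaw,t=0,cn=4,clear=.001,off=.03):
    b=np.array(b); n=np.array(n); p=b+n*G
    move_ptp(p+n*.05,q(yaw,t)); servo_line(p+n*.008,rate=.12)
    hit=servo_line(p+n*clear,rate=.03,contact_N=cn); print("put hit",hit,np.round(current_position()-(p),4))
    move_gripper(.088); servo_line(p+n*.06,rate=.15)
E
python3 - <<'E'
from h import *
hp=np.pi/2
for t in tins(): print(t)
b=[.535,.368,0]
grab(b,[0,0,1],hp,fast=True,up=.2)
hover(.5475,.11,HI,0)
c=capture("wrist"); save("w2",c["image"])
print(current_clock(),current_finger_gap())
E
```

```text
('scene', np.float64(0.4404), np.float64(0.2556), 0.041, np.int32(416), np.float64(0.052), np.float64(0.051))
('scene', np.float64(0.5332), np.float64(0.3691), 0.0411, np.int32(453), np.float64(0.053), np.float64(0.052))
('scene', np.float64(0.4464), np.float64(0.3506), 0.041, np.int32(489), np.float64(0.052), np.float64(0.052))
('side', np.float64(0.4416), np.float64(0.2545), 0.0404, np.int32(356), np.float64(0.051), np.float64(0.052))
('side', np.float64(0.5352), np.float64(0.368), 0.04, np.int32(397), np.float64(0.053), np.float64(0.053))
('side', np.float64(0.4486), np.float64(0.3501), 0.0403, np.int32(430), np.float64(0.051), np.float64(0.052))
grip 0.0554 0.0555
10.5333 0.055342347117296874
```

View pics/w2.png

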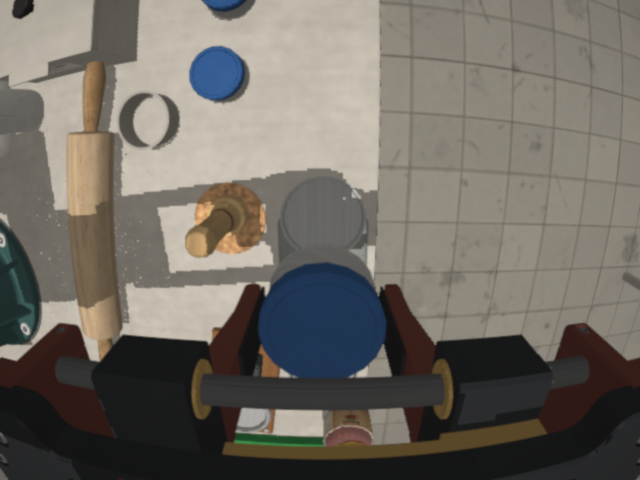

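The tin is held squarely between the fingers at (322,320), with the left pan just behind it. Next: place it on the left pan, then tin 3 on the right.

```bash
python3 - <<'E'
from h import *
p,n=pan("L",.14); put(p,n,0,.14)
hover(.5475,.13,HI,0)
for t in tins(): print(t)
c=capture("scene"); save("s2",c["image"][180:380,150:450].repeat(2,0).repeat(2,1))
print(current_clock())
E
```

```text
put hit False [-0.0001  0.0001  0.001 ]
('scene', np.float64(0.5449), np.float64(0.1167), 0.0929, np.int32(327), np.float64(0.051), np.float64(0.05))
('scene', np.float64(0.4398), np.float64(0.2558), 0.041, np.int32(416), np.float64(0.051), np.float64(0.052))
('scene', np.float64(0.4466), np.float64(0.3507), 0.0408, np.int32(489), np.float64(0.052), np.float64(0.051))
('side', np.float64(0.5464), np.float64(0.115), 0.0928, np.int32(269), np.float64(0.051), np.float64(0.051))
('side', np.float64(0.4418), np.float64(0.2548), 0.0406, np.int32(355), np.float64(0.051), np.float64(0.052))
('side', np.float64(0.4485), np.float64(0.3497), 0.0402, np.int32(420), np.float64(0.051), np.float64(0.053))
13.8917
```

View pics/s2.png

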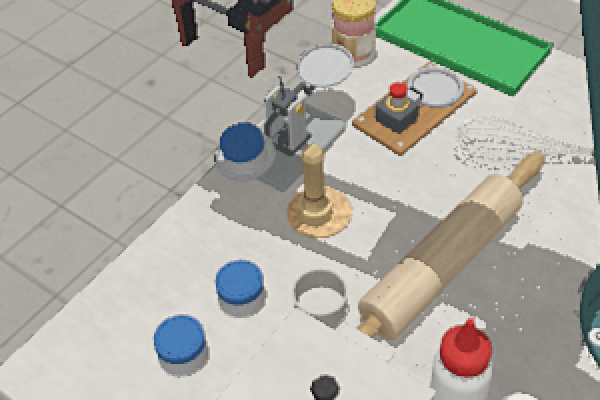

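Tin 1 sits seated in the left pan, which is down (crop pixel (243,150)). Next, tin 3 to the right pan.

```bash
python3 - <<'E'
from h import *
grab([.441,.2547,0],[0,0,1],np.pi/2,up=.2)
hover(.5475,-.07,HI,0)
print([t for t in tins() if t[3]>.06], current_finger_gap())
p,n=pan("R",.14); put(p,n,0,.14,cn=3)
hover(.5475,-.07,HI,0); sleep(.5)
for t in tins(): print(t)
c=capture("scene"); save("s3",c["image"][180:380,150:450].repeat(2,0).repeat(2,1))
c=capture("wrist"); save("w3",c["image"])
print(current_clock())
E
```

```text
grip 0.0554 0.0556
[('scene', np.float64(0.5464), np.float64(-0.0672), 0.2648, np.int32(247), np.float64(0.049), np.float64(0.051)), ('scene', np.float64(0.545), np.float64(0.1154), 0.093, np.int32(341), np.float64(0.052), np.float64(0.05)), ('side', np.float64(0.5468), np.float64(-0.0681), 0.2649, np.int32(181), np.float64(0.049), np.float64(0.054)), ('side', np.float64(0.5469), np.float64(0.1143), 0.0925, np.int32(294), np.float64(0.051), np.float64(0.052))] 0.055381186250903124
put hit False [-0.0001  0.0002  0.001 ]
('scene', np.float64(0.5444), np.float64(-0.0671), 0.0936, np.int32(227), np.float64(0.051), np.float64(0.05))
('scene', np.float64(0.5453), np.float64(0.1095), 0.1184, np.int32(311), np.float64(0.052), np.float64(0.051))
('scene', np.float64(0.4466), np.float64(0.3505), 0.0409, np.int32(489), np.float64(0.053), np.float64(0.052))
('side', np.float64(0.5454), np.float64(-0.0685), 0.0932, np.int32(179), np.float64(0.05), np.float64(0.055))
('side', np.float64(0.5453), np.float64(0.1082), 0.1175, np.int32(248), np.float64(0.053), np.float64(0.055))
('side', np.float64(0.4484), np.float64(0.3497), 0.0402, np.int32(421), np.float64(0.051), np.float64(0.052))
23.575
```

View pics/s3.png

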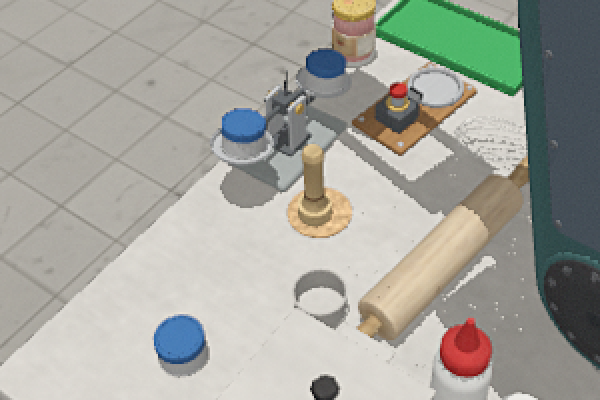

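View pics/w3.png

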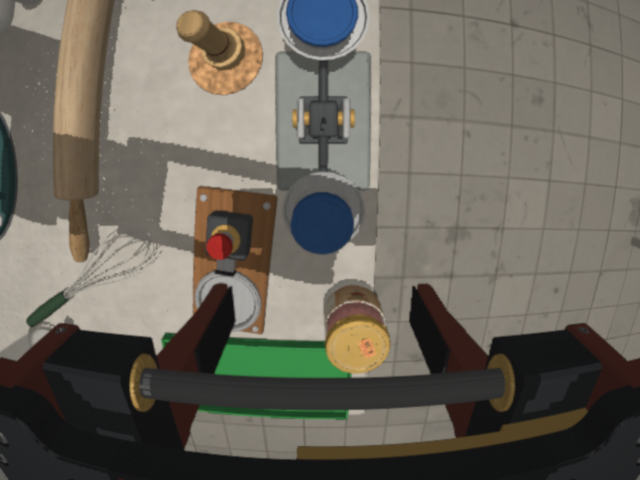

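The right pan is down (lids at z 0.093 right, 0.118 left), so tin 3 is heavier than tin 1. Tin 1 goes to the tray, then tin 2 takes the left pan.

```bash
python3 - <<'E'
from h import *
p,n=pan("L",-.14); p[0]=.547
hover(p[0],p[1],HI,0,-.14)
grab(p,n,0,-.14,up=.13)
hover(.50,-.25,HI,0)
put([.51,-.303,.004],[0,0,1],0,cn=4,clear=0)
hover(.48,-.2,HI,0)
for t in tins(): print(t)
c=capture("scene"); save("s4",c["image"][180:380,150:450].repeat(2,0).repeat(2,1))
c=capture("wrist"); save("w4",c["image"])
print(current_clock())
E
```

```text
grip 0.0558 0.0555
put hit True [ 0.0005 -0.0004  0.0002]
('scene', np.float64(0.5087), np.float64(-0.3028), 0.0444, np.int32(193), np.float64(0.052), np.float64(0.052))
('scene', np.float64(0.5454), np.float64(-0.0667), 0.0933, np.int32(236), np.float64(0.052), np.float64(0.051))
('scene', np.float64(0.4465), np.float64(0.3508), 0.0411, np.int32(489), np.float64(0.052), np.float64(0.051))
('side', np.float64(0.5089), np.float64(-0.3044), 0.044, np.int32(166), np.float64(0.052), np.float64(0.055))
('side', np.float64(0.5455), np.float64(-0.0676), 0.0928, np.int32(187), np.float64(0.051), np.float64(0.055))
('side', np.float64(0.4485), np.float64(0.3499), 0.0402, np.int32(416), np.float64(0.051), np.float64(0.053))
32.7333
```

View pics/s4.png

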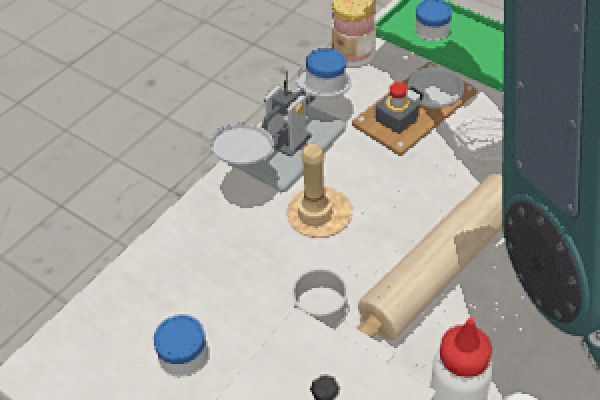

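View pics/w4.png

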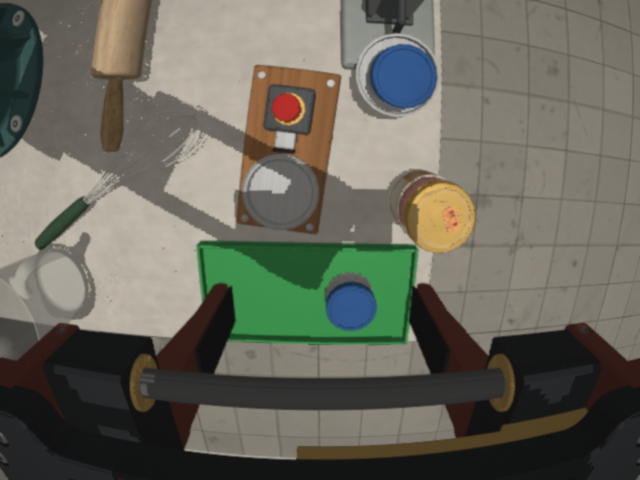

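Tin 1 stands in the tray (350,303 in the wrist view) and tin 3 stays on the right pan. Next, tin 2 to the left pan.

```bash
python3 - <<'E'
from h import *
hover(.4478,.3495,HI,np.pi/2)
T=[t for t in tins() if t[2]>.2]; print(T)
xy=np.mean([[t[1],t[2]] for t in T],0)
if len(T)==2 and np.hypot(*(xy-[.4477,.3502]))<.01:
    grab([*xy,0],[0,0,1],np.pi/2,up=.2)
    hover(.5475,.115,HI,0)
    p,n=pan("L",-.14); put(p,n,0,-.14,cn=3)
    hover(.5475,.12,HI,0); sleep(.5)
for t in tins(): print(t)
c=capture("scene"); save("s5",c["image"][180:380,150:450].repeat(2,0).repeat(2,1))
print(current_clock())
E
```

```text
[('scene', np.float64(0.4466), np.float64(0.3511), 0.0412, np.int32(481), np.float64(0.052), np.float64(0.051))]
('scene', np.float64(0.5085), np.float64(-0.3029), 0.0444, np.int32(193), np.float64(0.053), np.float64(0.053))
('scene', np.float64(0.5455), np.float64(-0.0679), 0.0933, np.int32(236), np.float64(0.051), np.float64(0.052))
('scene', np.float64(0.4461), np.float64(0.3514), 0.0413, np.int32(482), np.float64(0.051), np.float64(0.05))
('side', np.float64(0.5102), np.float64(-0.303), 0.0442, np.int32(162), np.float64(0.052), np.float64(0.055))
('side', np.float64(0.5466), np.float64(-0.0688), 0.093, np.int32(183), np.float64(0.053), np.float64(0.055))
34.9667
```

View pics/s5.png

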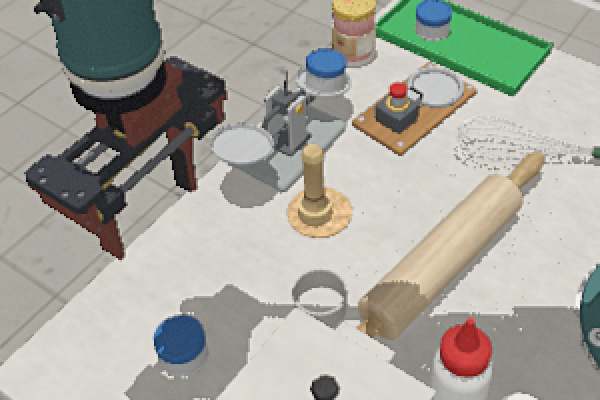

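The gripper only hid the tin from the side camera. The tin hasn't moved, so I'll carry on.

```bash
python3 - <<'E'
from h import *
grab([.4477,.3500,0],[0,0,1],np.pi/2,up=.2)
hover(.5475,.115,HI,0)
p,n=pan("L",-.14); put(p,n,0,-.14,cn=3)
hover(.5475,.12,HI,0); sleep(.5)
for t in tins(): print(t)
c=capture("scene"); save("s6",c["image"][180:380,150:450].repeat(2,0).repeat(2,1))
print(current_clock())
E
```

```text
grip 0.0557 0.0556
put hit False [-0.0001 -0.0002  0.001 ]
('scene', np.float64(0.5097), np.float64(-0.3025), 0.0447, np.int32(193), np.float64(0.052), np.float64(0.051))
('scene', np.float64(0.545), np.float64(-0.0675), 0.0932, np.int32(237), np.float64(0.052), np.float64(0.054))
('scene', np.float64(0.5444), np.float64(0.1114), 0.1184, np.int32(302), np.float64(0.05), np.float64(0.051))
('side', np.float64(0.5099), np.float64(-0.3039), 0.0437, np.int32(163), np.float64(0.052), np.float64(0.055))
('side', np.float64(0.5455), np.float64(-0.0674), 0.0929, np.int32(186), np.float64(0.051), np.float64(0.053))
('side', np.float64(0.5461), np.float64(0.1102), 0.1187, np.int32(135), np.float64(0.052), np.float64(0.054))
43.7333
```

View pics/s6.png

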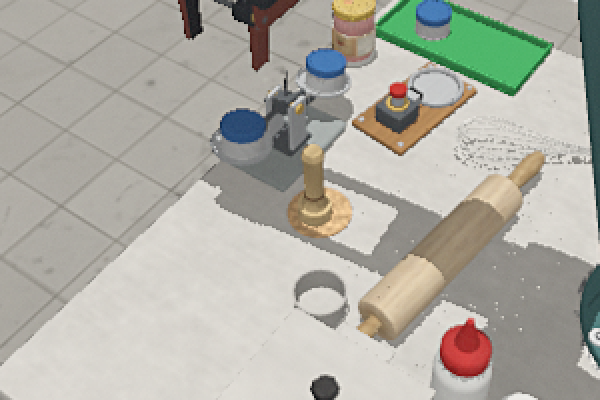

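The left pan stays up with tin 2 on it (lid 0.118 against 0.093), so tin 3 on the right is the heaviest. Tin 2 goes to the tray and tin 3 to the nest.

```bash
python3 - <<'E'
from h import *
p,n=pan("L",-.14); p[1]+=.001
hover(p[0],p[1],HI,0,-.14)
grab(p,n,0,-.14,up=.13)
hover(.45,-.25,HI,0)
put([.41,-.303,.004],[0,0,1],0,cn=4,clear=0)
hover(.48,-.2,HI,0)
p,n=pan("R",-.14)
hover(p[0],p[1],HI,0,-.14)
print([t for t in tins()])
grab(p,n,0,-.14,up=.13)
hover(NEST[0],NEST[1],HI,0)
c=capture("wrist"); save("w7",c["image"])
c=capture("scene"); save("s7",c["image"][100:400,150:550].repeat(2,0).repeat(2,1))
print(tins()); print(current_clock())
E
```

```text
grip 0.0555 0.0557
put hit False [ 0.0001 -0.0001  0.0001]
[('scene', np.float64(0.5083), np.float64(-0.3019), 0.0446, np.int32(193), np.float64(0.053), np.float64(0.053)), ('scene', np.float64(0.4077), np.float64(-0.302), 0.0449, np.int32(204), np.float64(0.051), np.float64(0.052)), ('scene', np.float64(0.5443), np.float64(-0.0665), 0.0928, np.int32(228), np.float64(0.05), np.float64(0.05)), ('side', np.float64(0.5093), np.float64(-0.303), 0.044, np.int32(166), np.float64(0.052), np.float64(0.055)), ('side', np.float64(0.4096), np.float64(-0.3033), 0.044, np.int32(187), np.float64(0.051), np.float64(0.057)), ('side', np.float64(0.5457), np.float64(-0.0685), 0.0924, np.int32(176), np.float64(0.053), np.float64(0.053))]
grip 0.0557 0.0556
[('scene', np.float64(0.4325), np.float64(-0.1791), 0.2653, np.int32(246), np.float64(0.049), np.float64(0.051)), ('scene', np.float64(0.5087), np.float64(-0.3025), 0.0453, np.int32(193), np.float64(0.052), np.float64(0.052)), ('scene', np.float64(0.4082), np.float64(-0.3028), 0.0447, np.int32(208), np.float64(0.05), np.float64(0.052)), ('side', np.float64(0.4338), np.float64(-0.1802), 0.2646, np.int32(186), np.float64(0.05), np.float64(0.054)), ('side', np.float64(0.5095), np.float64(-0.3046), 0.044, np.int32(166), np.float64(0.052), np.float64(0.054)), ('side', np.float64(0.4131), np.float64(-0.302), 0.0445, np.int32(126), np.float64(0.043), np.float64(0.055))]
57.2917
```

View pics/w7.png

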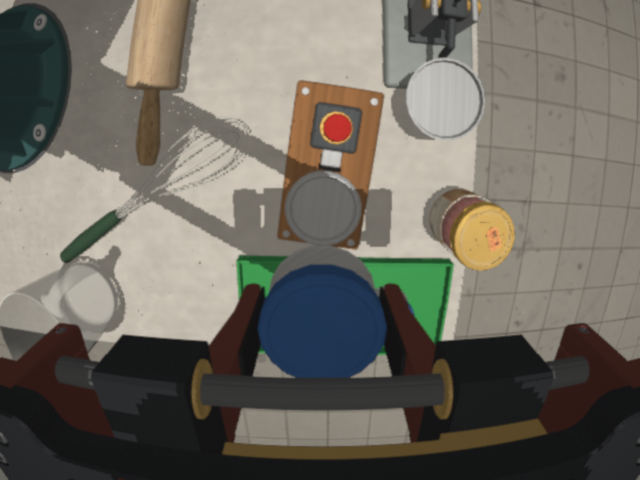

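View pics/s7.png

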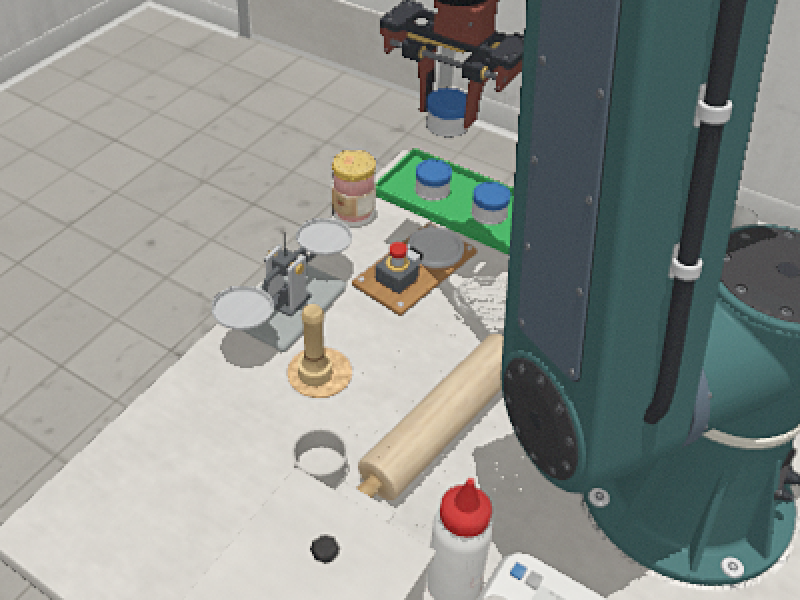

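```bash
python3 - <<'E'
from h import *
put([.434,-.1826,.011],[0,0,1],0,cn=4,clear=0)
hover(.434,-.12,HI,0)
print(tins()); print(current_clock())
c=capture("wrist"); save("w8",c["image"])
E
```

```text
put hit False [-0.0001  0.     -0.    ]
[('scene', np.float64(0.509), np.float64(-0.3023), 0.0448, np.int32(193), np.float64(0.053), np.float64(0.051)), ('scene', np.float64(0.4082), np.float64(-0.3019), 0.0448, np.int32(208), np.float64(0.05), np.float64(0.05)), ('scene', np.float64(0.4319), np.float64(-0.1809), 0.0508, np.int32(237), np.float64(0.051), np.float64(0.05)), ('side', np.float64(0.5093), np.float64(-0.3029), 0.0445, np.int32(166), np.float64(0.051), np.float64(0.056)), ('side', np.float64(0.2982), np.float64(-0.0711), 0.0445, np.int32(187), np.float64(0.27), np.float64(0.519)), ('side', np.float64(0.4324), np.float64(-0.1814), 0.0502, np.int32(203), np.float64(0.051), np.float64(0.054))]
60.95
```

View pics/w8.png

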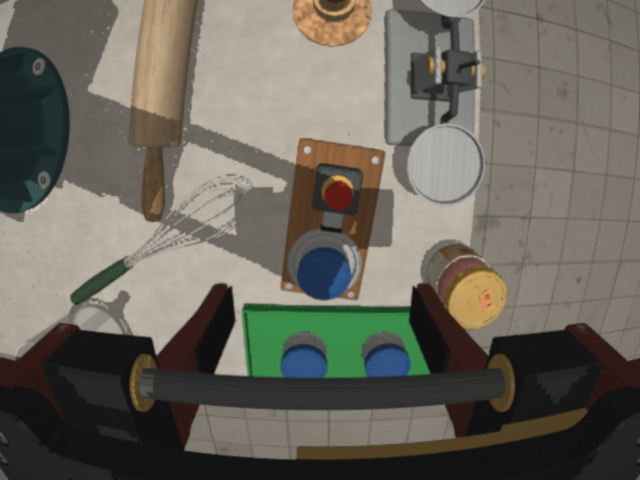

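Tin 3 sits flat in the nest (lid at 0.0505). Next I'll pick up the tamper.

```bash
python3 - <<'E'
from h import *
hp=np.pi/2
hover(.4435,.103,HI,hp); move_gripper(.06)
servo_line([.4435,.103,.0605],rate=.12)
move_gripper(.015); print("gap",current_finger_gap())
servo_line([.4435,.103,.20],rate=.12)
move_ptp([PEG[0],PEG[1],.20],q(hp))
print("gap",current_finger_gap(),current_force())
c=capture("wrist"); save("w9",c["image"])
c=capture("scene"); save("s9",c["image"][100:400,150:550].repeat(2,0).repeat(2,1))
Q=cloud(c); n=Q[(np.hypot(Q[:,0]-PEG[0],Q[:,1]-PEG[1])<.03)&(Q[:,2]>.1)&(Q[:,2]<.26)]; print(np.percentile(n,[0,1,50,99,100],axis=0).round(4))
f=n[n[:,2]<n[:,2].min()+.02]; print("foot",circ(f), len(f))
print(current_clock())
E
```

```text
gap 0.025311569953296444
gap 0.025682217340082917 [ 0.52813493 -0.36052356 -1.89937438]
[[ 0.4219 -0.1195  0.1395]
 [ 0.4232 -0.1156  0.1445]
 [ 0.4347 -0.0829  0.194 ]
 [ 0.4612 -0.07    0.2557]
 [ 0.4657 -0.0682  0.259 ]]
foot (array([ 0.44406485, -0.09365888]), np.float64(0.02054009628267367)) 84
67.1333
```

View pics/w9.png

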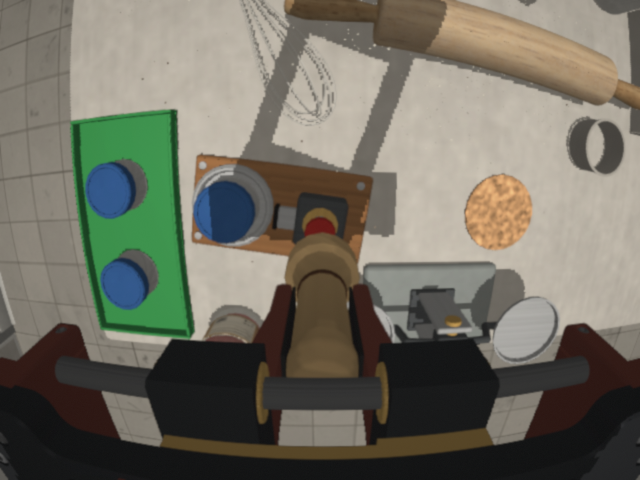

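View pics/s9.png

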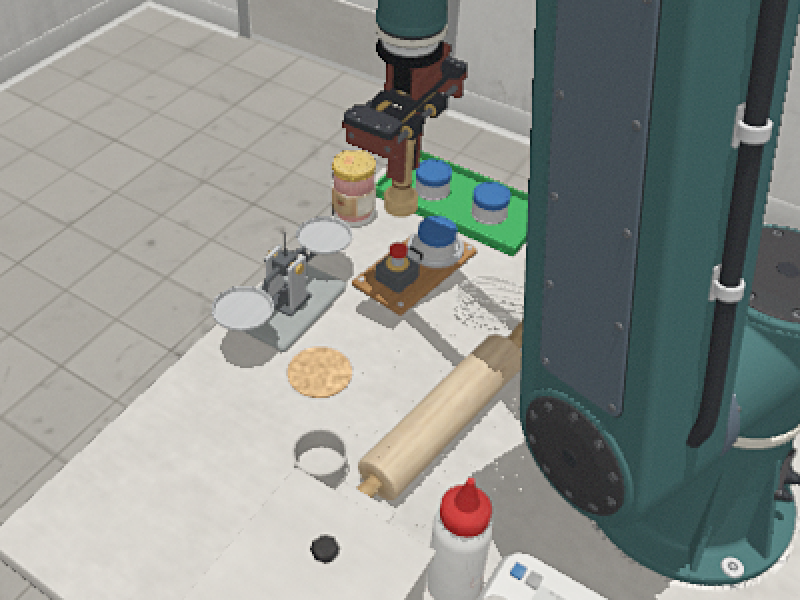

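The tamper is held upright, and its foot is over the red cap (aligned within about 3 mm). Pressing now.

```bash
python3 - <<'E'
from h import *
off=.0565
servo_line([PEG[0],PEG[1],.076+off],rate=.12)
z=.076
h=servo_line([PEG[0],PEG[1],.0525+off],rate=.03,contact_N=25)
p=current_position(); print("hit",h,"foot z",round(p[2]-off,4),current_force(),current_finger_gap())
c=capture("scene"); save("s10",c["image"][100:400,150:550].repeat(2,0).repeat(2,1))
print(current_clock())
E
```

```text
hit True foot z 0.0539 [-0.66506007  0.1775158   6.57830531] 0.025797251253361044
68.675
```

View pics/s10.png

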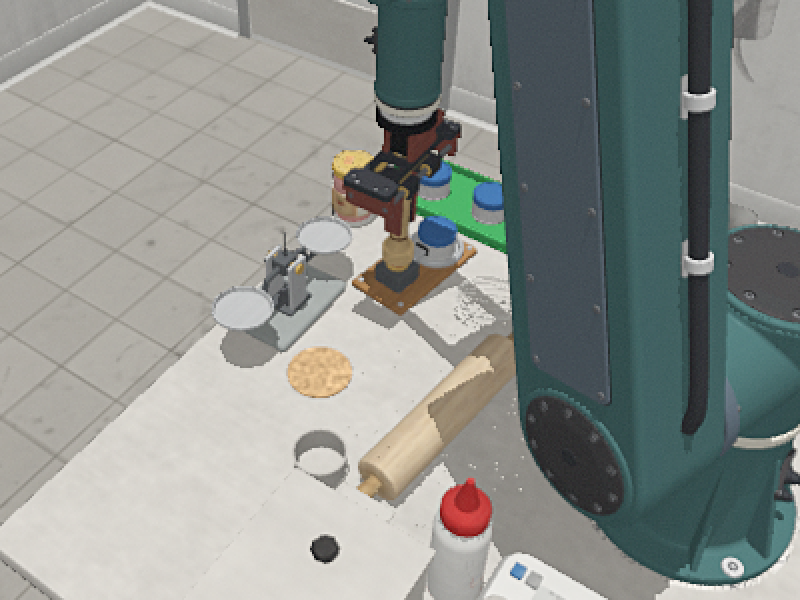

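The press stopped on a hard contact at foot height 53.9 mm, as expected for fully down. I'll press once more to be sure, lift, check the peg and measure the coaster.

```bash
python3 - <<'E'
from h import *
p=current_position()
h=servo_line([PEG[0],PEG[1],p[2]-.003],rate=.02,contact_N=28); print(h,current_position()[2]-p[2],current_force())
servo_line([PEG[0],PEG[1],.2],rate=.15)
print(current_finger_gap())
move_ptp([.4435,-.0,.20],q(np.pi/2))
for cam in ("scene","side","wrist"):
    c=capture(cam); im=c["image"].astype(int)
    if cam=="wrist": Q,u,v=wcloud(c)
    else:
        Q=cloud(c); v,u=np.nonzero(c["range_z"]>0)
    px=im[v,u]; red=(px[:,2]>120)&(px[:,1]<60)&(px[:,0]<60)&(np.hypot(Q[:,0]-PEG[0],Q[:,1]-PEG[1])<.03)
    print(cam,"peg",red.sum(), np.percentile(Q[red],[50,90,98],axis=0).round(4).tolist() if red.sum() else "")
    k=(np.hypot(Q[:,0]-.443,Q[:,1]-.1)<.07)&(Q[:,2]<.012)&(px[:,2]>px[:,0]+50)
    ce,r=cv2.minEnclosingCircle((Q[k][:,:2]*1000).astype(np.float32)); print("coaster",ce,r,k.sum())
    if cam!="side": save("x11"+cam,c["image"])
print(tins()); print(current_clock())
E
```

```text
True -0.0006991496753983861 [-1.37993624  0.81143723  5.74986782]
0.025596867686357994
scene peg 43 [[0.4434, -0.0905, 0.0517], [0.4509, -0.0837, 0.0547], [0.4545, -0.083, 0.0561]]
coaster (440.0337829589844, 97.09280395507812) 42.4080924987793 634
side peg 45 [[0.4424, -0.0917, 0.0516], [0.451, -0.0847, 0.0538], [0.454, -0.0832, 0.0546]]
coaster (444.09649658203125, 92.83460998535156) 46.733150482177734 571
wrist peg 160 [[0.4469, -0.1041, 0.0532], [0.4543, -0.1017, 0.0541], [0.4565, -0.1009, 0.0544]]
coaster (443.26812744140625, 95.88751983642578) 42.56211471557617 4535
[('scene', np.float64(0.5087), np.float64(-0.3031), 0.0448, np.int32(193), np.float64(0.052), np.float64(0.053)), ('scene', np.float64(0.4092), np.float64(-0.3012), 0.0445, np.int32(208), np.float64(0.052), np.float64(0.052)), ('scene', np.float64(0.4322), np.float64(-0.1813), 0.0509, np.int32(239), np.float64(0.051), np.float64(0.052)), ('side', np.float64(0.5088), np.float64(-0.3034), 0.0439, np.int32(166), np.float64(0.051), np.float64(0.056)), ('side', np.float64(0.4091), np.float64(-0.3031), 0.0441, np.int32(186), np.float64(0.053), np.float64(0.056)), ('side', np.float64(0.4329), np.float64(-0.1804), 0.0503, np.int32(206), np.float64(0.053), np.float64(0.053))]
70.3667
```

View pics/x11wrist.png

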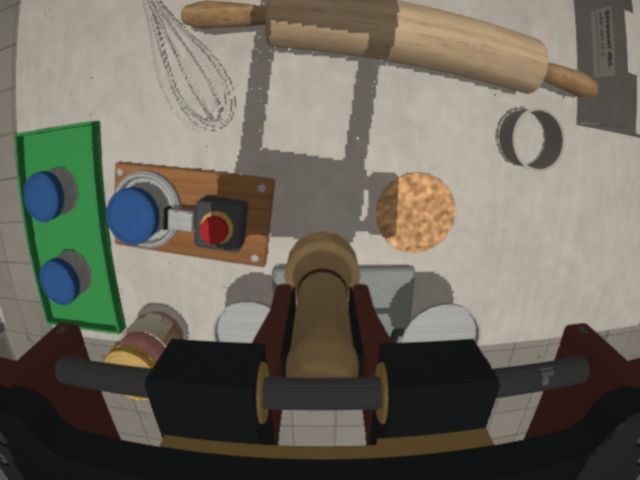

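The peg reads 54 mm, fully down, with the jaw closed on the tin. The coaster centre is about (0.442, 0.097), so I'll return the tamper there.

```bash
python3 - <<'E'
from h import *
X,Y=.4422,.0968; off=.0565
hp=np.pi/2
move_ptp([X,Y,.16],q(hp)); servo_line([X,Y,.014+off],rate=.12)
h=servo_line([X,Y,.0025+off],rate=.025,contact_N=4); print(h,"foot",current_position()[2]-off)
move_gripper(.05); sleep(.2); servo_line([X,Y,.20],rate=.12)
move_ptp([.42,-.02,.38],q(-hp))
for cam in ("scene","side","wrist"):
    c=capture(cam)
    Q=wcloud(c)[0] if cam=="wrist" else cloud(c)
    n=Q[(np.hypot(Q[:,0]-X,Q[:,1]-Y)<.03)&(Q[:,2]>.108)&(Q[:,2]<.14)]; ce,r=cv2.minEnclosingCircle((n[:,:2]*1000).astype(np.float32)); print(cam,"tamper top",ce,r,np.percentile(n[:,2],95))
    save("f_"+cam,c["image"])
print(tins(),current_clock())
E
```

```text
True foot 0.0032648687284086916
scene tamper top (438.2803649902344, 99.08705139160156) 14.304414749145508 0.12230602088433641
side tamper top (439.7479553222656, 99.72010040283203) 13.66122055053711 0.12191014443787881
wrist tamper top (442.443359375, 96.30096435546875) 14.004137992858887 0.12218838436065647
[('scene', np.float64(0.5086), np.float64(-0.3019), 0.0451, np.int32(193), np.float64(0.053), np.float64(0.052)), ('scene', np.float64(0.4074), np.float64(-0.3039), 0.0447, np.int32(208), np.float64(0.05), np.float64(0.054)), ('scene', np.float64(0.4326), np.float64(-0.1806), 0.0505, np.int32(239), np.float64(0.051), np.float64(0.051)), ('side', np.float64(0.5091), np.float64(-0.3016), 0.044, np.int32(165), np.float64(0.052), np.float64(0.054)), ('side', np.float64(0.4086), np.float64(-0.3043), 0.0442, np.int32(185), np.float64(0.05), np.float64(0.056)), ('side', np.float64(0.4326), np.float64(-0.1816), 0.0501, np.int32(202), np.float64(0.053), np.float64(0.053))] 77.0167
```

View pics/f_wrist.png

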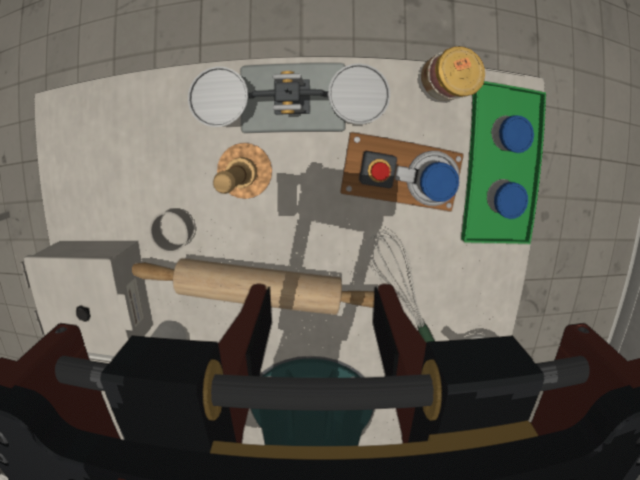

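View pics/f_side.png

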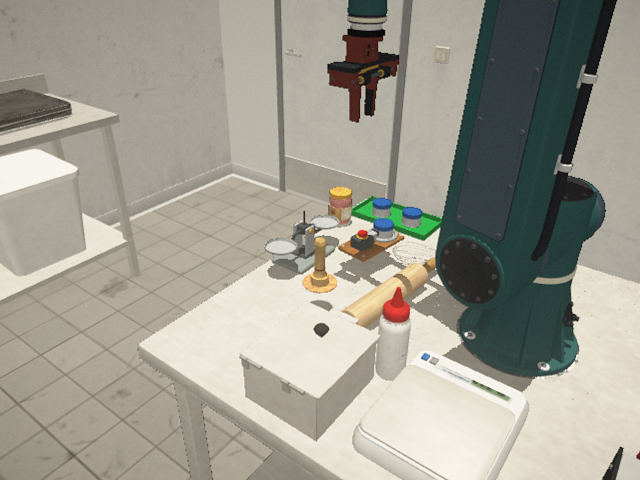

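The final views show the tamper upright on its coaster (243,172), the peg down (379,170), a tin in the nest (438,182) and two tins in the tray (515,133 and 510,200). The jar and ring cutter are untouched.

```bash
python3 - <<'E'
from h import *
sleep(1); T=tins(); print(len(T)); close_job(); 
E
```

```text
6
the job is handed in; nothing more can be done
```

The job is done and handed in at about 78 s of the 210 s allowed; no verdict was reported.

- **Weighing:** Only three tins were present. The third one I localised (at first at x 0.44, y 0.25) went down against each of the other two, so it is the heaviest. I did not weigh the two lighter tins against each other.
- **Lock stand:** The heaviest tin stands flat in the nest, with its lid at 50–51 mm. I pressed the peg with the tamper's foot until it stopped hard. Its cap now reads about 54 mm, which is fully down, and the jaw is closed towards the tin.
- **Returns:** The other two tins stand upright in the green tray. The tamper is upright on its coaster, with its top at 122 mm. The jam jar and ring cutter were never touched and look unmoved.

No check failed. The static cameras and the wrist camera disagreed by about 2–4 mm on positions, which the clearances allowed for. I saw no tin knocked aside during the run.

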